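# Load the spice carousel and present the salt

### The arm

A 6-joint arm with a two-finger parallel gripper is mounted at the origin on a cart in front of the work surface, level with it; the furniture and walls round the work are solid. World frame = base frame: x ahead of the robot, y to its left, z up, the work surface at z = 0. Lengths are in mm, angles in rad, forces in N, time in s.
With the tool pointing down it reaches from about 150 to 775 mm from the base axis. Payload 6.1 kg.
Tool frame: the origin (TCP) lies midway between the tips of the shut fingers; the grasp point (between the pads) lies 19 mm behind it; z points along the fingers, y is the direction in which the jaws open and shut (so a half turn about z gives the same grasp; the last joint's range is limited). The gripper opens to 85 mm and grips with 20 to 120 N. Pads are 22 mm wide; open, the fingers measure 114 mm over their backs; the gripper's body (76 mm by 85 mm) begins 54 mm behind the grasp point. The pads swing forward as they close: fully open they stand 13 mm farther back than shut.
Start: joints at [1.114, 0.126, -0.04, 1.405, 0, 1.571], TCP at [231.557, 471.158, 231.295] pointing down, gripper open.
Joint ranges: [-2.72, 2.72], [-0.95, 1.95], [-1.27, 1.35], [-1.78, 2.02], [-1.46, 1.47], [-3.14, 3.14]. Speed limits (rad/s): [2.39, 2.39, 3.01, 3.14, 3.14, 3.14].

### API

Orientations are given as a unit quaternion [w, x, y, z].
In Python, from cell import env gives the robot as it stands.
- The arm moves only by the tool drive_tool, never from a script. Its argument "deltas" is a list of rows, each an object of numbers: "x", "y", "z": the shift along the tool's x, y, z in units of 50 mm (1.0 is 50 mm); "rx", "ry", "rz": the turn, a rotation vector about the tool's x, y, z in units of 8 degrees (1.0 is 8 degrees). A call has exactly 8 rows; each row shifts and turns the pose as measured when the row begins, along the tool's axes as they then stand; what a row does not reach is not made up. A row lasts 1/10 s, in which the tool goes at most 50 mm and 8.59 degrees, less where a joint would pass 70% of its speed; a pose out of reach is approached as far as the arm can. A call is refused whole if a number of a shift passes 1 or a number of a turn 1, either way. A call with a gripper value outside its range is refused whole. "hand" is the opening, from -1 (shut) to 1 (fully open), set as the call begins (left out, the last holds). The fingers move at their own pace and stop on an object; the grip force is fixed at half the most. Time passes only in rows, so rows that do not move let the fingers close, or fill a call up. It gives the time, the measured TCP pose, the force and the opening at its end, in the units of the state.
- env.state(): the state, without advancing time (a new reading comes with each control period).
- env.camera(name): name is "side" or "top" or "wrist"; returns a dict with "frame" (420x560x3 uint8, blue, green, red), "mtx" (3x3 intrinsics, pixels), "origin" and "rotation" of the camera in the world; the wrist camera has in their place "mount" (4x4, takes a point from camera to tool coordinates, whose origin is the TCP and whose axes are the flange's). Camera axes: x right, y up, looking along -z (the intrinsics and any distortion apply to the point x, -y, -z); pixel columns grow to the right and rows downward; lengths in mm; the calibration is good to about 2 mm. A picture is of the moment at which its call begins: read the wrist's pose just before it. There is no depth.
- env.job_done(): hands the job in, once; it reports no verdict.
Trained networks look in the newest picture that a camera, given by its name, has taken for a name from the list of things; names that differ only in an ending like _2 or _b are one class to them, and where a whole thing is asked for, a point or a joint stands for the part that bears it (a point fixed in the world has none). Each returns a list of dicts, best first, with "conf" (0 to 1); they miss things now and then, are a little off and sometimes report something else, mostly with a low value. They report only what shows in the picture. A call takes as long as a camera call. They do not tell look-alikes from the thing itself.
- env.regions_of(camera, label): "pixels" (420x560 bool, what is visible of it) and "xy" ([column, row] in pixels, amid what is visible of it).
- env.landmark_of(camera, label): "xy" ([column, row] in pixels: a listed point, or the origin of a listed thing).
The state is a dict: "t": time; "qpos": joint angles; "dq": joint speeds; "tau": joint torques, N m; "ee_pos": TCP position; "tcp_rot": TCP orientation; "contact_force": force on the tool from outside, world axes, zero at the start; "wrist_torque": the same for the moment, N m; "finger_gap": finger opening in mm.
Only numpy, scipy, OpenCV 4.12 (cv2) and the standard library are available. Lean on these libraries where they do the work, as an engineer would, in place of code of your own. Each camera call takes 0.05 s, during which the arm holds its last target. There are 200 camera calls.

### The job

Set the salt shaker and the loose spice jar, one by one, upright into the two empty wire pockets of the spice carousel, lowering each one in rather than dropping it. Then turn the carousel by its centre knob until the salt shaker stands at the front, in line with the small pointer on the fixed foot, and finish with the gripper still holding the knob so that the carousel stays still. Leave the other things on the worktop alone.

Things in the scene. Friction and masses are not known exactly. Their poses are not given: they have to be found in the camera images.
- salt_mid (a point): Centre, half-way up (45 mm over its underside), of the salt shaker: waisted clear glass with a domed light grey cap, 44 mm across at most, 90 high, stands upright loose at the right of the worktop; 0.07 to 0.14 kg. z axis up along the shaker.
- salt_shaker: The same salt shaker; origin at the centre of its underside.
- spice_mid (a point): Centre, half-way up (52.5 mm over its underside), of the loose spice jar: straight round jar with a dark cap, 41 mm across, 105 high, stands upright at the right of the worktop; about 0.08 to 0.15 kg. Two like it are already fixed in the carousel. z axis up along the jar.
- spice_jar: The same loose spice jar; origin at the centre of its underside.
- pocket_a (a point): One of the two empty pockets, which lie opposite each other: the point on the carousel's deck at the pocket's centre, 28 mm over the worktop and 85 mm from the turning axis; it turns with the deck. Round wire cage of 51 mm clear width, its top wire 42.5 mm over the deck. Either thing may go in either pocket; the other two pockets, a quarter turn away, hold fixed spice jars 105 mm high (tops 133 mm over the worktop).
- pocket_b (a point): The other empty pocket, same sizes.
- knob_mid (a point): Centre of the knob on the turning axis: upright wooden cylinder 38 mm across and 38 high, its top 164 mm over the worktop, on a 14 mm thin post; this point is 145 mm over the worktop. Round, so it may be gripped at any yaw from above.
- carousel_knob: The same knob, fixed to the turning deck; origin at the middle of its underside.
- pointer (a point): Tip of the small upright cone (18 mm across, 24 high) on a tongue at the front of the carousel's fixed round foot, 158 mm from the turning axis and 33 mm over the worktop: the mark for the front. The foot is 276 mm across, stands fast, and is differently placed and turned (up to about 23 degrees) each time.
- front_spot (a point): Fixed point on the line from the turning axis to the pointer, 85 mm from the axis, at deck height: the shaker at the front stands over this point.
- carousel (a joint): Angle of the deck on its foot, rad: 0 with pocket_a at the pointer, pi (or -pi) with pocket_b there; grows counterclockwise seen from above. Turns endlessly; friction about 0.12 N m holds it where it is left. A grip of 20 N or more on the knob turns it well.
- tea_light: Bystander: tea light, metal cup 38 mm across, 15 high, between the two things to be loaded.
- tomato_tin: Bystander: low food tin, 75 mm across, 58 high, at the back right.
- mug: Bystander: stoneware mug, 78 mm across plus handle, 100 high, at the front right.
- egg_timer: Bystander: round kitchen timer, 56 mm across, 56 high, at the front left.
- pepper_mill: Bystander: dark wooden pepper mill, 58 mm across, 160 high, at the back left.
- teaspoon: Bystander: teaspoon, 130 mm long, lying at the front edge of the worktop.
Not all that is in view belongs to the job. What is shaped like the salt_shaker but red or turquoise is not meant.

How it is judged (in metres and radians):
On the way, in this order (a step that is already met when the one before it is completed fails the run):
1. salt shaker and spice jar stand upright on the deck, one in each empty pocket, and are let go ((((horizontal distance between salt_mid and pocket_a below 0.01 m and z of salt_mid in the frame of pocket_a between 0.039 and 0.051 m and angle between salt_mid's own z axis and vertical below 0.12 rad) and (horizontal distance between spice_mid and pocket_b below 0.01 m and z of spice_mid in the frame of pocket_b between 0.0465 and 0.0585 m and angle between spice_mid's own z axis and vertical below 0.12 rad)) or ((horizontal distance between salt_mid and pocket_b below 0.01 m and z of salt_mid in the frame of pocket_b between 0.039 and 0.051 m and angle between salt_mid's own z axis and vertical below 0.12 rad) and (horizontal distance between spice_mid and pocket_a below 0.01 m and z of spice_mid in the frame of pocket_a between 0.0465 and 0.0585 m and angle between spice_mid's own z axis and vertical below 0.12 rad))) and contact force between each of the arm, the fingers and salt_shaker below 0.3 N and contact force between each of the arm, the fingers and spice_jar below 0.3 N), for 0.2 s.
2. the knob is gripped while the shaker is still away from the front (contact force between the fingers and carousel_knob above 2 N and (((horizontal distance between salt_mid and pocket_a below 0.01 m and z of salt_mid in the frame of pocket_a between 0.039 and 0.051 m and angle between salt_mid's own z axis and vertical below 0.12 rad) and (horizontal distance between spice_mid and pocket_b below 0.01 m and z of spice_mid in the frame of pocket_b between 0.0465 and 0.0585 m and angle between spice_mid's own z axis and vertical below 0.12 rad)) or ((horizontal distance between salt_mid and pocket_b below 0.01 m and z of salt_mid in the frame of pocket_b between 0.039 and 0.051 m and angle between salt_mid's own z axis and vertical below 0.12 rad) and (horizontal distance between spice_mid and pocket_a below 0.01 m and z of spice_mid in the frame of pocket_a between 0.0465 and 0.0585 m and angle between spice_mid's own z axis and vertical below 0.12 rad))) and horizontal distance between salt_mid and front_spot above 0.03 m), for 0.1 s.
At the end, for the whole second after the job is handed in: Shaker and jar stand upright (7 degrees) on the deck, within 10 mm of the centres of the two pockets and 6 mm of the deck, untouched; the shaker is within 15 mm of the front spot by the pointer; the carousel is still (0.05 rad/s) and the fingers hold the knob with over 2 N (all of step 1 and contact force between the fingers and carousel_knob above 2 N and horizontal distance between salt_mid and front_spot below 0.015 m and velocity of joint carousel between -0.05 and 0.05 rad/s); the arm keeps its last pose, push and grip.
It fails at once if the shaker or the jar is dropped from more than about 3 cm ((linear speed of salt_shaker above 0.8 m/s and contact force between each of the fingers, the arm and salt_shaker below 0.05 N) or (linear speed of spice_jar above 0.8 m/s and contact force between each of the fingers, the arm and spice_jar below 0.05 N)).
It fails at once if another thing on the worktop is pushed more than 3 cm away (distance of any of tea_light, tomato_tin, mug, egg_timer, pepper_mill, teaspoon from where it was at the start of the episode above 0.03 m).
It also fails if it takes over 67 s, if anything falls off the work surface, if the arm or the gripper's body presses on something with over 40 N, if the wrist force passes 120 N, or if a joint passes its speed limit or range.

## Working session

There is one attempt and no reset: what is moved stays moved. The work goes in short steps, Python scripts to look and compute and a tool call to move; the robot and the scene stay as the last step left them, time stands still between calls to the robot, and variables do not carry over. Pictures are saved under pics/ and viewed, about 8 in all and at most 12, crops included, and the job is handed in when it is done.

Besides the shell and the picture viewer there is one more tool, called after "Request:" by a JSON object that holds its "name" and its "arguments", one argument or row to a line. drive_tool: Moves the arm, as the interface text tells. Its arguments: {"type":"object","properties":{"deltas":{"type":"array","items":{"type":"object","properties":{"x":{"type":"number"},"y":{"type":"number"},"z":{"type":"number"},"rx":{"type":"number"},"ry":{"type":"number"},"rz":{"type":"number"}}}},"hand":{"type":"number"}},"required":["deltas"]}

```bash
mkdir -p pics; ls; cat > h.py <<'E'
import numpy as np, cv2
from scipy.spatial.transform import Rotation as R
from cell import env
def cam(name):
    s=env.state(); c=env.camera(name)
    if 'mount' in c:
        q=s['tcp_rot']; T=np.eye(4); T[:3,:3]=R.from_quat([q[1],q[2],q[3],q[0]]).as_matrix(); T[:3,3]=s['ee_pos']
        M=T@np.array(c['mount']); c['origin']=M[:3,3]; c['rotation']=M[:3,:3]
    c['origin']=np.array(c['origin'],float)
    r=np.array(c['rotation'],float)
    c['rotation']=r if r.shape==(3,3) else R.from_quat([r[1],r[2],r[3],r[0]]).as_matrix()
    return c
def ray(c,xy):
    K=np.array(c['mtx']); p=cv2.undistortPoints(np.array([[xy]],float),K,np.array(c['dist'],float) if 'dist' in c else None)[0,0]
    d=c['rotation']@np.array([p[0],-p[1],-1]); return c['origin'],d
def atz(c,xy,z):
    o,d=ray(c,xy); return o+d*(z-o[2])/d[2]
def proj(c,P):
    v=c['rotation'].T@(np.array(P,float)-c['origin']); K=np.array(c['mtx']); u=K@np.array([v[0],-v[1],-v[2]]); return u[:2]/u[2]
def tri(a,b):
    (o1,d1),(o2,d2)=a,b; d1=d1/np.linalg.norm(d1); d2=d2/np.linalg.norm(d2)
    t=np.linalg.lstsq(np.array([d1,-d2]).T,o2-o1,rcond=None)[0]; p,q=o1+t[0]*d1,o2+t[1]*d2
    return (p+q)/2,np.linalg.norm(p-q)
E
python3 - <<'E'
from h import *
Z=dict(salt_mid=45,spice_mid=52.5,pocket_a=28,knob_mid=145,pointer=33)
print({k:v for k,v in env.state().items()})
for n in ('top','side'):
    c=cam(n); cv2.imwrite(f'pics/{n}0.png',c['frame']); print(n,[k for k in c],c['origin'],c['rotation'].round(3).tolist(),np.array(c['mtx']).tolist())
    for k,z in Z.items():
        for d in env.landmark_of(n,k): print(k,round(d['conf'],2),np.round(d['xy'],1),atz(c,d['xy'],z).round(1)[:2])
E
```

```text
pics
{'t': 0.0, 'qpos': array([ 1.11400929e+00,  1.26365047e-01, -4.06252299e-02,  1.40539761e+00,
       -1.92005421e-05,  1.57079529e+00]), 'dq': array([ 1.14107547e-03,  4.05231753e-04, -6.73828320e-04,  1.76193192e-05,
        1.40844418e-03,  5.68498694e-04]), 'tau': array([-2.90546914e-04, -4.35915935e+01,  3.52923095e+01,  1.73416390e-02,
        2.37158556e-04, -1.90259243e-06]), 'ee_pos': array([231.3817048 , 470.79815142, 230.52843144]), 'tcp_rot': array([-1.70824998e-04,  2.26412467e-01,  9.74031191e-01, -7.77290717e-04]), 'contact_force': array([-0.70119173, -0.83088443, -0.04247116]), 'wrist_torque': array([-0.04952954, -0.02069039,  0.00664149]), 'finger_gap': 85.5355758272708}
top ['frame', 'mtx', 'origin', 'rotation'] [ 354.047217    -28.41765762 1284.31713552] [[-0.028, 0.988, -0.153], [-0.999, -0.032, -0.021], [-0.026, 0.152, 0.988]] [[389.9689406876469, 0.0, 278.243246369498], [0.0, 389.9689406876469, 208.0333829620239], [0.0, 0.0, 1.0]]
salt_mid 0.76 [381.8 210.2] [ 528.4 -331.9]
salt_mid 0.75 [346.7 192.4] [ 589.9 -223.6]
salt_mid 0.46 [321.9 190.6] [ 598.5 -144.
[... 257 characters left out ...]
ide ['frame', 'mtx', 'origin', 'rotation'] [  59.46719148 -104.74152679  994.0611324 ] [[0.16, 0.876, -0.456], [-0.987, 0.139, -0.079], [-0.006, 0.463, 0.887]] [[401.07962716100144, 0.0, 276.34291179298447], [0.0, 401.07962716100144, 205.98692899474702], [0.0, 0.0, 1.0]]
salt_mid 0.73 [322.7 197. ] [ 594.  -139.5]
salt_mid 0.71 [186.6 191.6] [552.8 228.2]
salt_mid 0.6 [352.6 204.1] [ 585.  -220.6]
salt_mid 0.57 [395.8 229.3] [ 528.7 -336.2]
spice_mid 0.93 [352.5 251.4] [ 447.1 -229.2]
pocket_a 0.76 [188.3 191.8] [561.8 229.4]
pocket_a 0.64 [248.6 193.3] [583.2  63.3]
pocket_a 0.52 [379.5 301.5] [ 338.5 -306.1]
knob_mid 0.59 [209.7 172.9] [562.  150.1]
pointer 0.85 [206.1 243.7] [417.  142.2]
```

```bash
python3 - <<'E'
import cv2,numpy as np
a=cv2.imread('pics/top0.png')[150:330,150:430];b=cv2.imread('pics/side0.png')[140:340,150:430]
f=lambda i:cv2.resize(i,None,fx=2.8,fy=2.8*0.53/0.53,interpolation=3)
cv2.imwrite('pics/m1.png',cv2.resize(a,(784,504),interpolation=3));
c=cv2.resize(b[40:100,150:280],(780,360),interpolation=3)
cv2.imwrite('pics/m2.png',c)
E
```

```text
(no output)
```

View pics/m1.png

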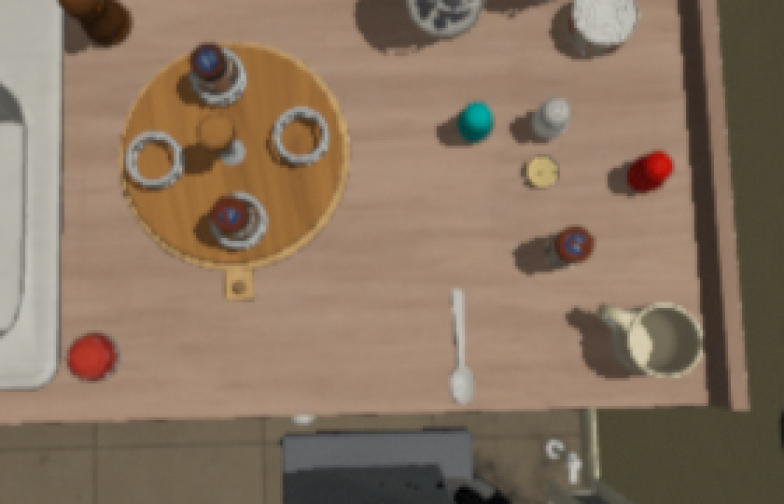

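View pics/m2.png

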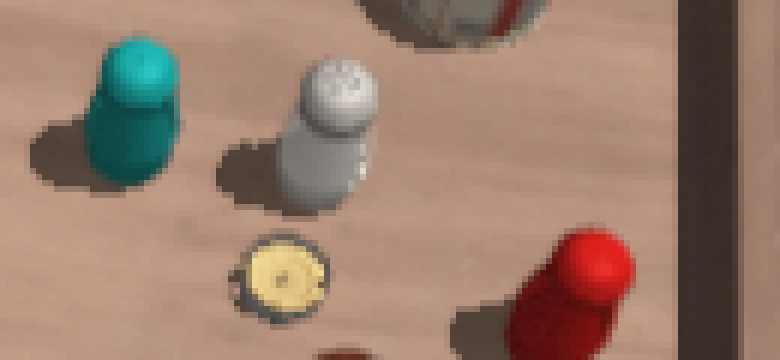

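Grey-capped clear shaker is at top-image (347,192). Its look-alikes are turquoise (322,191) and red (382,210). The second crop confirms the grey one with a perforated cap. Loose jar is at (351,239), the empty pockets at (208,207) and (257,203), and the pointer at (233,254). Setting off toward the salt shaker, turning the jaws to lie along world x.

Request:
{"name": "drive_tool", "arguments": {
  "deltas": [
    {"x": -0.8,"y": -0.6,"rz": 1},
    {"x": -0.88,"y": -0.48,"rz": 1},
    {"x": -0.93,"y": -0.36,"rz": 1},
    {"x": -0.97,"y": -0.22,"rz": 1},
    {"x": -1,"y": -0.08,"rz": 1},
    {"x": -1,"y": 0.06,"rz": 1},
    {"x": -0.98,"y": 0.19,"rz": 1},
    {"x": -0.94,"y": 0.33,"rz": 1}
  ],
  "hand": 0.6
}}

```text
validation failed for argument at $.de...
```

Request:
{"name": "drive_tool", "arguments": {
  "deltas": [
    {"x": -0.8,"y": -0.6,"z": 0.0,"rx": 0.0,"ry": 0.0,"rz": 1.0},
    {"x": -0.88,"y": -0.48,"z": 0.0,"rx": 0.0,"ry": 0.0,"rz": 1.0},
    {"x": -0.93,"y": -0.36,"z": 0.0,"rx": 0.0,"ry": 0.0,"rz": 1.0},
    {"x": -0.97,"y": -0.22,"z": 0.0,"rx": 0.0,"ry": 0.0,"rz": 1.0},
    {"x": -1.0,"y": -0.08,"z": 0.0,"rx": 0.0,"ry": 0.0,"rz": 1.0},
    {"x": -1.0,"y": 0.06,"z": 0.0,"rx": 0.0,"ry": 0.0,"rz": 1.0},
    {"x": -0.98,"y": 0.19,"z": 0.0,"rx": 0.0,"ry": 0.0,"rz": 1.0},
    {"x": -0.94,"y": 0.33,"z": 0.0,"rx": 0.0,"ry": 0.0,"rz": 1.0}
  ],
  "hand": 0.6
}}

```text
t: 1.4
ee_pos: [408.3, 113.3, 230.7]
tcp_rot: [0.0, 0.719, 0.695, 0.002]
contact_force: [0.9, 0.1, -0.1]
finger_gap: 68.2
```

Request:
{"name": "drive_tool", "arguments": {
  "deltas": [
    {"x": -0.82,"y": 0.4,"z": 0.0,"rx": 0.0,"ry": 0.0,"rz": -0.25},
    {"x": -0.82,"y": 0.4,"z": 0.0,"rx": 0.0,"ry": 0.0,"rz": 0.0},
    {"x": -0.82,"y": 0.4,"z": 0.0,"rx": 0.0,"ry": 0.0,"rz": 0.0},
    {"x": -0.82,"y": 0.4,"z": 0.0,"rx": 0.0,"ry": 0.0,"rz": 0.0},
    {"x": -0.82,"y": 0.4,"z": 0.0,"rx": 0.0,"ry": 0.0,"rz": 0.0},
    {"x": -0.82,"y": 0.4,"z": 0.0,"rx": 0.0,"ry": 0.0,"rz": 0.0},
    {"x": -0.82,"y": 0.4,"z": 0.0,"rx": 0.0,"ry": 0.0,"rz": 0.0},
    {"x": 0.0,"y": 0.0,"z": 0.0,"rx": 0.0,"ry": 0.0,"rz": 0.0}
  ]
}}

```text
t: 2.2
ee_pos: [551.4, -193.7, 231.1]
tcp_rot: [0.002, 0.71, 0.704, 0.004]
contact_force: [0.2, -0.1, -0.3]
finger_gap: 68.5
```

```bash
cat > look.py <<'E'
import sys
from h import *
Z=dict(salt_mid=45,spice_mid=52.5,pocket_a=28,knob_mid=145,pointer=33)
s=env.state(); print('t',round(s['t'],2),s['ee_pos'].round(1),s['tcp_rot'].round(3),round(float(s['finger_gap']),1),s['qpos'].round(2),s['contact_force'].round(1))
c=cam('wrist'); cv2.imwrite(f'pics/{sys.argv[1]}.png',c['frame'])
print('cam',c['origin'].round(0),c['rotation'].round(2).tolist())
for k in sys.argv[2:]:
    for d in env.landmark_of('wrist',k): print(k,round(d['conf'],2),np.round(d['xy'],1),atz(c,d['xy'],Z[k]).round(1)[:2])
    whole={'salt_mid':'salt_shaker','spice_mid':'spice_jar'}.get(k)
    if whole:
        for d in env.regions_of('wrist',whole): print(whole,round(d['conf'],2),np.round(d['xy'],1),atz(c,d['xy'],Z[k]).round(1)[:2])
E
python3 look.py w1 salt_mid spice_mid
```

```text
t 2.2 [ 551.4 -193.7  231.1] [0.002 0.71  0.704 0.004] 68.5 [-0.34  0.23  0.09  1.42  0.    1.24] [ 0.2 -0.1 -0.3]
cam [ 552. -117.  375.] [[1.0, 0.01, -0.01], [-0.01, 0.95, 0.3], [0.01, -0.3, 0.95]]
salt_mid 0.93 [327.  219.4] [ 595.5 -224.8]
salt_mid 0.81 [255.8 324. ] [ 524.5 -338.2]
salt_mid 0.68 [325.9 123.7] [ 592.2 -136.5]
salt_shaker 0.95 [326.7 218.3] [ 595.2 -223.7]
salt_shaker 0.65 [329.8 123.6] [ 595.6 -136.5]
salt_shaker 0.58 [257.9 318.2] [ 526.9 -331.3]
spice_mid 0.69 [162.6 235.1] [ 441. -236.]
spice_jar 0.92 [155.6 240.3] [ 433.9 -241.1]
```

View pics/w1.png

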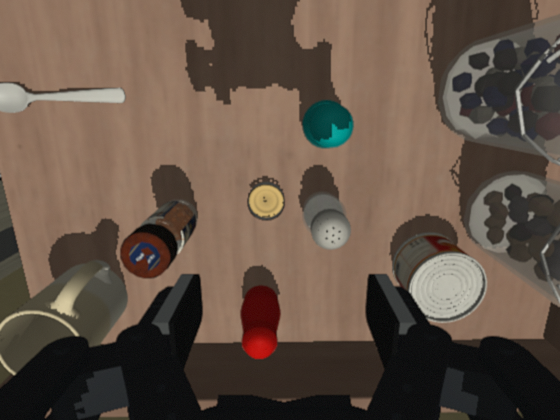

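Wrist view: grey shaker cap at (331,232), turquoise at (327,124), red at (260,330), spice jar cap at (150,255), tea light at (266,200). Moving above the shaker.

Request:
{"name": "drive_tool", "arguments": {
  "deltas": [
    {"x": -0.3,"y": 0.42,"z": 0.3,"rx": 0.0,"ry": 0.0,"rz": 0.1},
    {"x": -0.3,"y": 0.42,"z": 0.6,"rx": 0.0,"ry": 0.0,"rz": 0.0},
    {"x": 0.0,"y": 0.0,"z": 0.6,"rx": 0.0,"ry": 0.0,"rz": 0.0},
    {"x": 0.0,"y": 0.0,"z": 0.4,"rx": 0.0,"ry": 0.0,"rz": 0.0},
    {"x": 0.0,"y": 0.0,"z": 0.0,"rx": 0.0,"ry": 0.0,"rz": 0.0},
    {"x": 0.0,"y": 0.0,"z": 0.0,"rx": 0.0,"ry": 0.0,"rz": 0.0},
    {"x": 0.0,"y": 0.0,"z": 0.0,"rx": 0.0,"ry": 0.0,"rz": 0.0},
    {"x": 0.0,"y": 0.0,"z": 0.0,"rx": 0.0,"ry": 0.0,"rz": 0.0}
  ]
}}

```text
t: 3.25
ee_pos: [594.3, -209.6, 145.1]
tcp_rot: [0.007, 0.708, 0.706, 0.007]
contact_force: [0.6, -0.7, -0.7]
finger_gap: 68.4
```

```bash
python3 look.py w2 salt_mid; python3 - <<'E'
import cv2,sys
from h import *
s=env.state(); c=cam('wrist')
for z in (40,50,60,80):
    e=s['ee_pos'].copy(); e[2]=z; print(z,proj(c,e).round(0))
# bright cap
h=cv2.cvtColor(c['frame'],cv2.COLOR_BGR2HSV); 
g=env.regions_of('wrist','salt_shaker')
for d in g: 
  ys,xs=np.nonzero(d['pixels']); print(round(d['conf'],2),xs.min(),xs.max(),ys.min(),ys.max())
E
```

```text
t 3.25 [ 594.3 -209.6  145.1] [0.007 0.708 0.706 0.007] 68.4 [-0.34  0.32  0.02  1.25  0.01  1.23] [ 0.6 -0.7 -0.7]
cam [ 593. -133.  289.] [[1.0, 0.01, -0.02], [-0.0, 0.95, 0.3], [0.02, -0.3, 0.95]]
salt_mid 0.8 [278.4 236. ] [ 594.3 -224.8]
salt_mid 0.7 [193.4 366.6] [ 525.7 -335. ]
salt_shaker 0.97 [279.5 237.6] [ 595.1 -226. ]
salt_shaker 0.71 [205.  359.8] [ 535.3 -328.7]
salt_shaker 0.67 [276.4 104.5] [ 593.8 -135.4]
40 [278. 214.]
50 [278. 218.]
60 [278. 223.]
80 [279. 233.]
0.81 243 308 74 139
0.78 250 307 198 278
0.59 184 225 316 408
```

View pics/w2.png

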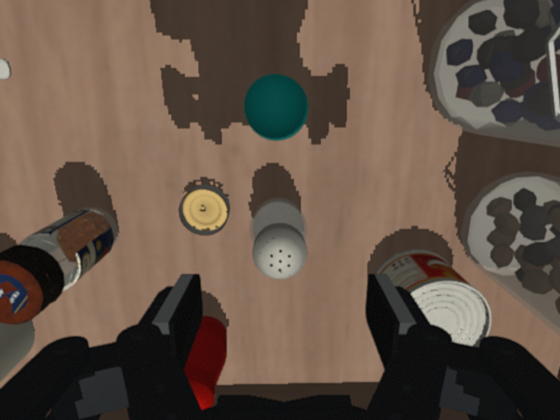

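Request:
{"name": "drive_tool", "arguments": {
  "deltas": [
    {"x": -0.2,"y": 0.0,"z": 0.0,"rx": 0.14,"ry": 0.0,"rz": 0.0},
    {"x": -0.2,"y": 0.0,"z": 0.2,"rx": 0.0,"ry": 0.0,"rz": 0.0},
    {"x": 0.0,"y": 0.0,"z": 0.5,"rx": 0.0,"ry": 0.0,"rz": 0.0},
    {"x": 0.0,"y": 0.0,"z": 0.5,"rx": 0.0,"ry": 0.0,"rz": 0.0},
    {"x": 0.0,"y": 0.0,"z": 0.3,"rx": 0.0,"ry": 0.0,"rz": 0.0},
    {"x": 0.0,"y": 0.0,"z": 0.0,"rx": 0.0,"ry": 0.0,"rz": 0.0},
    {"x": 0.0,"y": 0.0,"z": 0.0,"rx": 0.0,"ry": 0.0,"rz": 0.0},
    {"x": 0.0,"y": 0.0,"z": 0.0,"rx": 0.0,"ry": 0.0,"rz": 0.0}
  ],
  "hand": 0.42
}}

```text
t: 4.3
ee_pos: [593.7, -233.6, 64.8]
tcp_rot: [0.001, 0.71, 0.705, 0.001]
contact_force: [1.0, 1.0, 0.8]
finger_gap: 60.4
```

Request:
{"name": "drive_tool", "arguments": {
  "deltas": [
    {"x": 0.17,"y": 0.0,"z": 0.0,"rx": 0.0,"ry": 0.0,"rz": 0.05},
    {"x": 0.0,"y": 0.02,"z": 0.2,"rx": 0.0,"ry": 0.0,"rz": 0.0},
    {"x": 0.0,"y": 0.0,"z": 0.2,"rx": 0.0,"ry": 0.0,"rz": 0.0},
    {"x": 0.0,"y": 0.0,"z": 0.0,"rx": 0.0,"ry": 0.0,"rz": 0.0},
    {"x": 0.0,"y": 0.0,"z": 0.0,"rx": 0.0,"ry": 0.0,"rz": 0.0},
    {"x": 0.0,"y": 0.0,"z": 0.0,"rx": 0.0,"ry": 0.0,"rz": 0.0},
    {"x": 0.0,"y": 0.0,"z": 0.0,"rx": 0.0,"ry": 0.0,"rz": 0.0},
    {"x": 0.0,"y": 0.0,"z": 0.0,"rx": 0.0,"ry": 0.0,"rz": 0.0}
  ]
}}

```text
t: 5.1
ee_pos: [596.6, -224.7, 45.8]
tcp_rot: [0.003, 0.712, 0.702, 0.002]
contact_force: [-0.4, -0.0, -0.2]
finger_gap: 60.9
```

```bash
python3 look.py w3 salt_mid
```

```text
t 5.1 [ 596.6 -224.7   45.8] [0.003 0.712 0.702 0.002] 60.9 [-0.36  0.39 -0.11  1.06  0.    1.22] [-0.4 -0.  -0.2]
cam [ 598. -148.  189.] [[1.0, 0.02, -0.0], [-0.01, 0.95, 0.3], [0.01, -0.3, 0.95]]
salt_mid 0.76 [275.8 283.9] [ 594.8 -225. ]
salt_shaker 0.83 [263.2  59.6] [ 592.1 -133.8]
salt_shaker 0.63 [277.  295.4] [ 595.2 -230.7]
```

Well centred. Close.

Request:
{"name": "drive_tool", "arguments": {
  "deltas": [
    {"x": 0.0,"y": 0.0,"z": 0.0,"rx": 0.0,"ry": 0.0,"rz": 0.0},
    {"x": 0.0,"y": 0.0,"z": 0.0,"rx": 0.0,"ry": 0.0,"rz": 0.0},
    {"x": 0.0,"y": 0.0,"z": 0.0,"rx": 0.0,"ry": 0.0,"rz": 0.0},
    {"x": 0.0,"y": 0.0,"z": 0.0,"rx": 0.0,"ry": 0.0,"rz": 0.0},
    {"x": 0.0,"y": 0.0,"z": 0.0,"rx": 0.0,"ry": 0.0,"rz": 0.0},
    {"x": 0.0,"y": 0.0,"z": 0.0,"rx": 0.0,"ry": 0.0,"rz": 0.0},
    {"x": 0.0,"y": 0.0,"z": 0.0,"rx": 0.0,"ry": 0.0,"rz": 0.0},
    {"x": 0.0,"y": 0.0,"z": -0.2,"rx": 0.0,"ry": 0.0,"rz": 0.0}
  ],
  "hand": -1
}}

```text
t: 6.05
ee_pos: [594.9, -224.5, 55.2]
tcp_rot: [0.001, 0.712, 0.702, 0.001]
contact_force: [-0.3, -0.3, -1.3]
finger_gap: 34.7
```

Request:
{"name": "drive_tool", "arguments": {
  "deltas": [
    {"x": 0.0,"y": 0.0,"z": -0.6,"rx": 0.0,"ry": 0.0,"rz": 0.1},
    {"x": 0.0,"y": 0.0,"z": -0.9,"rx": 0.0,"ry": 0.0,"rz": 0.0},
    {"x": 0.0,"y": 0.0,"z": -0.9,"rx": 0.0,"ry": 0.0,"rz": 0.0},
    {"x": 0.3,"y": 0.0,"z": -0.9,"rx": 0.0,"ry": 0.0,"rz": 0.0},
    {"x": 0.7,"y": -0.1,"z": -0.4,"rx": 0.0,"ry": 0.0,"rz": 0.0},
    {"x": 0.9,"y": -0.1,"z": 0.0,"rx": 0.0,"ry": 0.0,"rz": 0.0},
    {"x": 0.9,"y": -0.1,"z": 0.0,"rx": 0.0,"ry": 0.0,"rz": 0.0},
    {"x": 0.9,"y": -0.1,"z": 0.0,"rx": 0.0,"ry": 0.0,"rz": 0.0}
  ]
}}

```text
t: 6.85
ee_pos: [581.5, -38.2, 251.4]
tcp_rot: [0.003, 0.721, 0.693, 0.003]
contact_force: [0.3, -0.1, -1.2]
finger_gap: 34.0
```

Request:
{"name": "drive_tool", "arguments": {
  "deltas": [
    {"x": 0.9,"y": -0.1,"z": 0.0,"rx": 0.0,"ry": 0.0,"rz": 0.0},
    {"x": 0.9,"y": 0.0,"z": 0.0,"rx": 0.0,"ry": 0.0,"rz": 0.0},
    {"x": 0.7,"y": 0.0,"z": 0.0,"rx": 0.0,"ry": 0.0,"rz": 0.0},
    {"x": 0.5,"y": 0.0,"z": 0.0,"rx": 0.0,"ry": 0.0,"rz": 0.0},
    {"x": 0.2,"y": 0.0,"z": 0.0,"rx": 0.0,"ry": 0.0,"rz": 0.0},
    {"x": 0.0,"y": 0.0,"z": 0.0,"rx": 0.0,"ry": 0.0,"rz": 0.0},
    {"x": 0.0,"y": 0.0,"z": 0.0,"rx": 0.0,"ry": 0.0,"rz": 0.0},
    {"x": 0.0,"y": 0.0,"z": 0.0,"rx": 0.0,"ry": 0.0,"rz": 0.0}
  ]
}}

```text
t: 7.65
ee_pos: [581.7, 133.0, 256.0]
tcp_rot: [0.004, 0.719, 0.695, 0.006]
contact_force: [-0.5, -1.1, -2.4]
finger_gap: 34.0
```

```bash
python3 look.py w4 pocket_a knob_mid pointer
```

```text
t 7.65 [581.7 133.  256. ] [0.004 0.719 0.695 0.006] 34.0 [ 0.23  0.25  0.17  1.47 -0.    1.83] [-0.5 -1.1 -2.4]
cam [584. 209. 400.] [[1.0, 0.04, -0.01], [-0.03, 0.95, 0.3], [0.02, -0.3, 0.95]]
pocket_a 0.96 [250.4  79.6] [558.3 230.1]
knob_mid 0.57 [263.5 194.8] [571.  145.9]
pointer 0.85 [110.3 175.8] [412.3 143.4]
```

View pics/w4.png

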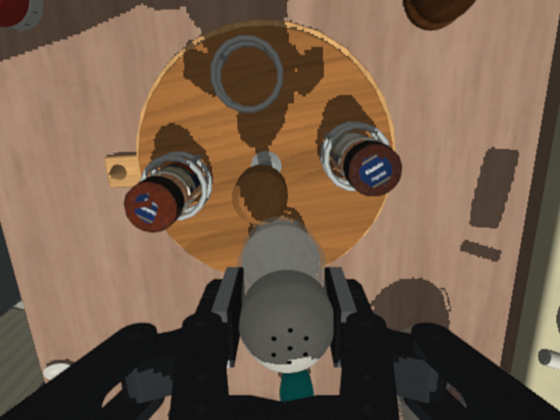

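```bash
python3 - <<'E'
from h import *
c=cam('wrist')
for z in (70,72): print(atz(c,(246.5,74),z).round(1))
print(atz(c,(210,74),71).round(1),atz(c,(283,74),71).round(1),atz(c,(246,36),71).round(1),atz(c,(246,112),71).round(1))
for n in ('top','side'):
    c=cam(n)
    for d in env.landmark_of(n,'salt_mid')[:4]: print(n,d['conf'],atz(c,d['xy'],255).round(1))
for n in ('spice_mid',):
    for d in env.landmark_of('top',n): print(n,d)
E
```

```text
[558.2 232.3  70. ]
[558.3 232.2  72. ]
[527.7 233.2  71. ] [588.9 231.3  71. ] [559.7 261.2  71. ] [555.9 201.6  71. ]
top 0.58 [ 555.9 -126.4  255. ]
top 0.53 [574.5 138.6 255. ]
top 0.49 [ 505.9 -285.2  255. ]
side 0.76 [ 423.9 -280.4  255. ]
side 0.57 [582.2 135.6 255. ]
side 0.55 [ 469.5 -136.5  255. ]
spice_mid {'xy': [348.9, 238.3], 'conf': 0.61}
spice_mid {'xy': [184.7, 276.2], 'conf': 0.46}
```

Request:
{"name": "drive_tool", "arguments": {
  "deltas": [
    {"x": 0.5,"y": -0.15,"z": 0.0,"rx": 0.1,"ry": 0.0,"rz": -0.25},
    {"x": 0.6,"y": -0.16,"z": 0.0,"rx": 0.0,"ry": 0.0,"rz": 0.0},
    {"x": 0.5,"y": -0.15,"z": 0.0,"rx": 0.0,"ry": 0.0,"rz": 0.0},
    {"x": 0.3,"y": 0.0,"z": 0.3,"rx": 0.0,"ry": 0.0,"rz": 0.0},
    {"x": 0.0,"y": 0.0,"z": 0.6,"rx": 0.0,"ry": 0.0,"rz": 0.0},
    {"x": 0.0,"y": 0.0,"z": 0.6,"rx": 0.0,"ry": 0.0,"rz": 0.0},
    {"x": 0.0,"y": 0.0,"z": 0.5,"rx": 0.0,"ry": 0.0,"rz": 0.0},
    {"x": 0.0,"y": 0.0,"z": 0.0,"rx": 0.0,"ry": 0.0,"rz": 0.0}
  ]
}}

```text
t: 8.95
ee_pos: [559.3, 233.8, 154.0]
tcp_rot: [0.0, 0.705, 0.709, 0.003]
contact_force: [-1.0, -0.4, -1.3]
finger_gap: 33.9
```

Request:
{"name": "drive_tool", "arguments": {
  "deltas": [
    {"x": 0.0,"y": 0.0,"z": 0.0,"rx": 0.0,"ry": 0.0,"rz": 0.0},
    {"x": 0.0,"y": 0.0,"z": 0.0,"rx": 0.0,"ry": 0.0,"rz": 0.0},
    {"x": 0.0,"y": 0.0,"z": 0.0,"rx": 0.0,"ry": 0.0,"rz": 0.0},
    {"x": 0.0,"y": 0.0,"z": 0.0,"rx": 0.0,"ry": 0.0,"rz": 0.0},
    {"x": 0.0,"y": 0.0,"z": 0.0,"rx": 0.0,"ry": 0.0,"rz": 0.0},
    {"x": 0.0,"y": 0.0,"z": 0.0,"rx": 0.0,"ry": 0.0,"rz": 0.0},
    {"x": 0.0,"y": 0.0,"z": 0.0,"rx": 0.0,"ry": 0.0,"rz": 0.0},
    {"x": 0.0,"y": 0.0,"z": 0.0,"rx": 0.0,"ry": 0.0,"rz": 0.0}
  ]
}}

```text
t: 9.75
ee_pos: [561.9, 234.4, 160.7]
tcp_rot: [0.002, 0.706, 0.709, 0.007]
contact_force: [-0.8, 0.7, -1.1]
finger_gap: 34.1
```

```bash
python3 look.py w5 pocket_a salt_mid; python3 - <<'E'
from h import *
s=env.state()
for n in ('top','side'):
    c=cam(n); e=s['ee_pos']
    w=c['frame']; p=proj(c,[558,231,70]); print(n,p.round(1))
    x,y=int(p[0]),int(p[1]); cv2.imwrite(f'pics/{n}5.png',cv2.resize(w[y-40:y+40,x-50:x+50],(400,320),interpolation=3))
a=cv2.imread('pics/w5.png')[:,:]; 
t=np.hstack([cv2.imread('pics/top5.png'),cv2.imread('pics/side5.png')])
cv2.imwrite('pics/m5.png',np.vstack([t,cv2.resize(a[0:420:,80:480],(800,840))[120:400]]))
E
```

```text
t 9.75 [561.9 234.4 160.7] [0.002 0.706 0.709 0.007] 34.1 [ 0.39  0.28 -0.    1.27  0.    1.96] [-0.8  0.7 -1.1]
cam [561. 310. 305.] [[1.0, -0.0, -0.01], [0.0, 0.96, 0.29], [0.01, -0.29, 0.96]]
pocket_a 0.68 [298.5 386.2] [579.6  60.4]
pocket_a 0.59 [274.  209.9] [557.6 229.8]
salt_mid 0.83 [287.2 284.4] [568.  173.6]
salt_shaker 0.62 [286.6 297.9] [567.6 161.7]
top [204.6 205.5]
side [184.2 185.2]
```

View pics/m5.png

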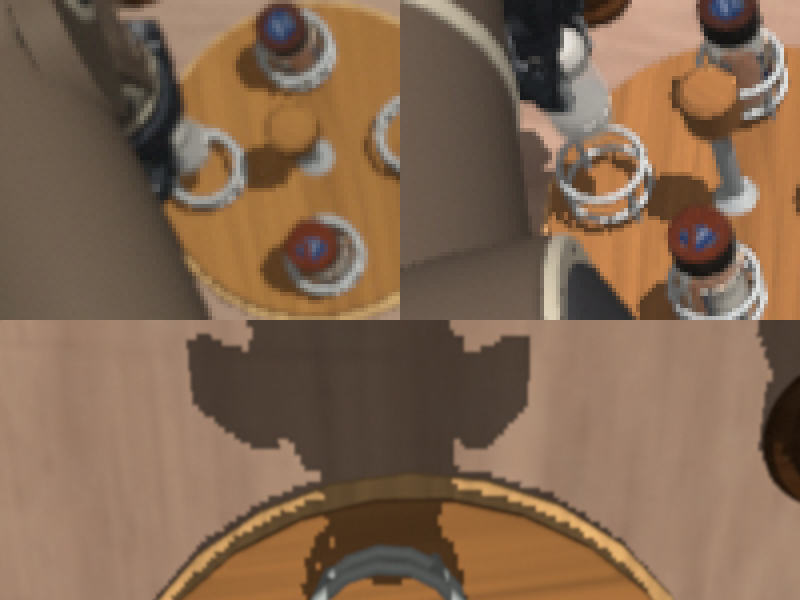

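View: left ring is free beneath the shaker; the right pocket sits at (579.6, 60.4). Correcting and starting down.

Request:
{"name": "drive_tool", "arguments": {
  "deltas": [
    {"x": -0.08,"y": -0.1,"z": 0.0,"rx": 0.1,"ry": 0.0,"rz": 0.0},
    {"x": 0.0,"y": 0.0,"z": 0.3,"rx": 0.0,"ry": 0.0,"rz": 0.0},
    {"x": 0.0,"y": 0.0,"z": 0.4,"rx": 0.0,"ry": 0.0,"rz": 0.0},
    {"x": 0.0,"y": 0.0,"z": 0.2,"rx": 0.0,"ry": 0.0,"rz": 0.0},
    {"x": 0.0,"y": 0.0,"z": 0.0,"rx": 0.0,"ry": 0.0,"rz": 0.0},
    {"x": 0.0,"y": 0.0,"z": 0.0,"rx": 0.0,"ry": 0.0,"rz": 0.0},
    {"x": 0.0,"y": 0.0,"z": 0.0,"rx": 0.0,"ry": 0.0,"rz": 0.0},
    {"x": 0.0,"y": 0.0,"z": 0.0,"rx": 0.0,"ry": 0.0,"rz": 0.0}
  ]
}}

```text
t: 10.85
ee_pos: [556.1, 229.8, 116.2]
tcp_rot: [-0.004, 0.706, 0.709, 0.001]
contact_force: [-0.2, 0.2, -1.3]
finger_gap: 34.4
```

```bash
python3 look.py w6 pocket_a salt_mid; python3 - <<'E'
from h import *
s=env.state(); e=s['ee_pos']
q=s['tcp_rot']; Rm=R.from_quat([q[1],q[2],q[3],q[0]]).as_matrix(); print(Rm[:,2].round(4))
c=cam('wrist')
for d in env.landmark_of('wrist','salt_mid'): print(d['conf'],atz(c,d['xy'],e[2]).round(1))
for d in env.regions_of('wrist','salt_shaker')[:1]:
    ys,xs=np.nonzero(d['pixels'])
    for y in range(ys.min(),ys.max(),12): r=xs[ys==y]; print(y,r.min(),r.max())
E
```

```text
t 10.85 [556.1 229.8 116.2] [-0.004  0.706  0.709  0.001] 34.4 [ 0.39  0.29 -0.09  1.19  0.01  1.95] [-0.2  0.2 -1.3]
cam [558. 305. 260.] [[1.0, -0.0, 0.0], [0.0, 0.96, 0.29], [-0.0, -0.29, 0.96]]
pocket_a 0.72 [284.5 218.9] [558.  231.8]
salt_shaker 0.67 [287.6 296.6] [560.3 183.4]
[-0.0041  0.0073 -1.    ]
0.73 [557.5 231.9 115.9]
0.2 [463.8 202.5 115.9]
216 277 282
228 252 305
240 246 315
252 240 322
264 237 325
276 243 324
288 242 325
300 242 328
312 241 332
324 239 332
336 240 331
348 245 326
360 256 317
```

Request:
{"name": "drive_tool", "arguments": {
  "deltas": [
    {"x": 0.0,"y": 0.01,"z": 0.15,"rx": 0.0,"ry": 0.0,"rz": 0.0},
    {"x": 0.0,"y": 0.0,"z": 0.15,"rx": 0.0,"ry": 0.0,"rz": 0.0},
    {"x": 0.0,"y": 0.0,"z": 0.15,"rx": 0.0,"ry": 0.0,"rz": 0.0},
    {"x": 0.0,"y": 0.0,"z": 0.12,"rx": 0.0,"ry": 0.0,"rz": 0.0},
    {"x": 0.0,"y": 0.0,"z": 0.1,"rx": 0.0,"ry": 0.0,"rz": 0.0},
    {"x": 0.0,"y": 0.0,"z": 0.05,"rx": 0.0,"ry": 0.0,"rz": 0.0},
    {"x": 0.0,"y": 0.0,"z": 0.0,"rx": 0.0,"ry": 0.0,"rz": 0.0},
    {"x": 0.0,"y": 0.0,"z": 0.0,"rx": 0.0,"ry": 0.0,"rz": 0.0}
  ]
}}

```text
t: 12.0
ee_pos: [555.3, 229.7, 74.9]
tcp_rot: [-0.005, 0.706, 0.709, -0.0]
contact_force: [0.0, -0.2, -1.0]
finger_gap: 34.0
```

Request:
{"name": "drive_tool", "arguments": {
  "deltas": [
    {"x": 0.02,"y": 0.05,"z": 0.02,"rx": 0.0,"ry": 0.0,"rz": 0.0},
    {"x": 0.0,"y": 0.0,"z": 0.04,"rx": 0.0,"ry": 0.0,"rz": 0.0},
    {"x": 0.0,"y": 0.0,"z": 0.0,"rx": 0.0,"ry": 0.0,"rz": 0.0},
    {"x": 0.0,"y": 0.0,"z": 0.0,"rx": 0.0,"ry": 0.0,"rz": 0.0},
    {"x": 0.0,"y": 0.0,"z": 0.0,"rx": 0.0,"ry": 0.0,"rz": 0.0},
    {"x": 0.0,"y": 0.0,"z": 0.0,"rx": 0.0,"ry": 0.0,"rz": 0.0},
    {"x": 0.0,"y": 0.0,"z": 0.0,"rx": 0.0,"ry": 0.0,"rz": 0.0},
    {"x": 0.0,"y": 0.0,"z": 0.0,"rx": 0.0,"ry": 0.0,"rz": 0.0}
  ]
}}

```text
t: 12.8
ee_pos: [560.3, 231.2, 75.3]
tcp_rot: [-0.003, 0.706, 0.708, 0.002]
contact_force: [0.4, -0.3, -1.4]
finger_gap: 34.2
```

Request:
{"name": "drive_tool", "arguments": {
  "deltas": [
    {"x": 0.0,"y": -0.04,"z": 0.05,"rx": 0.0,"ry": 0.0,"rz": 0.0},
    {"x": 0.0,"y": 0.0,"z": 0.04,"rx": 0.0,"ry": 0.0,"rz": 0.0},
    {"x": 0.0,"y": 0.0,"z": 0.03,"rx": 0.0,"ry": 0.0,"rz": 0.0},
    {"x": 0.0,"y": 0.0,"z": 0.02,"rx": 0.0,"ry": 0.0,"rz": 0.0},
    {"x": 0.0,"y": 0.0,"z": 0.0,"rx": 0.0,"ry": 0.0,"rz": 0.0},
    {"x": 0.0,"y": 0.0,"z": 0.0,"rx": 0.0,"ry": 0.0,"rz": 0.0},
    {"x": 0.0,"y": 0.0,"z": 0.0,"rx": 0.0,"ry": 0.0,"rz": 0.0},
    {"x": 0.0,"y": 0.0,"z": 0.0,"rx": 0.0,"ry": 0.0,"rz": 0.0}
  ]
}}

```text
t: 13.6
ee_pos: [561.4, 231.7, 74.4]
tcp_rot: [0.0, 0.706, 0.708, 0.007]
contact_force: [0.1, 0.3, 1.7]
finger_gap: 34.1
```

Request:
{"name": "drive_tool", "arguments": {
  "deltas": [
    {"x": 0.0,"y": -0.04,"z": 0.0,"rx": 0.08,"ry": 0.0,"rz": 0.0},
    {"x": 0.0,"y": 0.0,"z": 0.02,"rx": 0.0,"ry": 0.0,"rz": 0.0},
    {"x": 0.0,"y": 0.0,"z": 0.0,"rx": 0.0,"ry": 0.0,"rz": 0.0},
    {"x": 0.0,"y": 0.0,"z": 0.0,"rx": 0.0,"ry": 0.0,"rz": 0.0},
    {"x": 0.0,"y": 0.0,"z": 0.0,"rx": 0.0,"ry": 0.0,"rz": 0.0},
    {"x": 0.0,"y": 0.0,"z": 0.0,"rx": 0.0,"ry": 0.0,"rz": 0.0},
    {"x": 0.0,"y": 0.0,"z": 0.0,"rx": 0.0,"ry": 0.0,"rz": 0.0},
    {"x": 0.0,"y": 0.0,"z": 0.0,"rx": 0.0,"ry": 0.0,"rz": 0.0}
  ]
}}

```text
t: 14.4
ee_pos: [560.1, 232.0, 74.5]
tcp_rot: [-0.004, 0.706, 0.708, 0.003]
contact_force: [-0.2, -0.6, 2.3]
finger_gap: 34.5
```

Request:
{"name": "drive_tool", "arguments": {
  "deltas": [
    {"x": 0.0,"y": 0.0,"z": 0.0,"rx": 0.0,"ry": 0.0,"rz": 0.0},
    {"x": 0.0,"y": 0.0,"z": 0.0,"rx": 0.0,"ry": 0.0,"rz": 0.0},
    {"x": 0.0,"y": 0.0,"z": 0.0,"rx": 0.0,"ry": 0.0,"rz": 0.0},
    {"x": 0.0,"y": 0.0,"z": 0.0,"rx": 0.0,"ry": 0.0,"rz": 0.0},
    {"x": 0.0,"y": 0.0,"z": 0.0,"rx": 0.0,"ry": 0.0,"rz": 0.0},
    {"x": 0.0,"y": 0.0,"z": 0.0,"rx": 0.0,"ry": 0.0,"rz": 0.0},
    {"x": 0.0,"y": 0.0,"z": 0.0,"rx": 0.0,"ry": 0.0,"rz": 0.0},
    {"x": 0.0,"y": 0.0,"z": 0.0,"rx": 0.0,"ry": 0.0,"rz": 0.0}
  ],
  "hand": 0.45
}}

```text
t: 15.2
ee_pos: [559.3, 232.0, 73.1]
tcp_rot: [-0.005, 0.706, 0.708, 0.002]
contact_force: [0.3, -0.4, -0.3]
finger_gap: 61.8
```

```bash
python3 look.py w7 pocket_a salt_mid knob_mid
```

```text
t 15.2 [559.3 232.   73.1] [-0.005  0.706  0.708  0.002] 61.8 [ 0.39  0.32 -0.15  1.11  0.01  1.96] [ 0.3 -0.4 -0.3]
cam [561. 307. 217.] [[1.0, -0.0, 0.0], [0.0, 0.96, 0.29], [-0.0, -0.29, 0.96]]
salt_mid 0.9 [280. 284.] [559.  217.5]
salt_shaker 0.16 [323.9 265.1] [581.5 228.3]
```

Request:
{"name": "drive_tool", "arguments": {
  "deltas": [
    {"x": 0.0,"y": 0.0,"z": -0.3,"rx": 0.0,"ry": 0.0,"rz": 0.0},
    {"x": 0.0,"y": 0.0,"z": -0.8,"rx": 0.0,"ry": 0.0,"rz": 0.0},
    {"x": 0.0,"y": 0.0,"z": -0.9,"rx": 0.0,"ry": 0.0,"rz": 0.0},
    {"x": 0.0,"y": 0.0,"z": -0.7,"rx": 0.0,"ry": 0.0,"rz": 0.0},
    {"x": -0.6,"y": -0.15,"z": -0.1,"rx": 0.0,"ry": 0.0,"rz": 0.0},
    {"x": -0.93,"y": -0.23,"z": 0.0,"rx": 0.0,"ry": 0.0,"rz": 0.0},
    {"x": -0.93,"y": -0.23,"z": 0.0,"rx": 0.0,"ry": 0.0,"rz": 0.0},
    {"x": -0.93,"y": -0.23,"z": 0.0,"rx": 0.0,"ry": 0.0,"rz": 0.0}
  ]
}}

```text
t: 16.25
ee_pos: [518.8, 61.1, 216.2]
tcp_rot: [-0.004, 0.702, 0.712, 0.002]
contact_force: [0.8, -0.3, 0.9]
finger_gap: 61.6
```

Request:
{"name": "drive_tool", "arguments": {
  "deltas": [
    {"x": -0.93,"y": -0.23,"z": 0.0,"rx": 0.0,"ry": 0.0,"rz": 0.0},
    {"x": -0.93,"y": -0.23,"z": 0.0,"rx": 0.0,"ry": 0.0,"rz": 0.0},
    {"x": -0.93,"y": -0.23,"z": 0.0,"rx": 0.0,"ry": 0.0,"rz": 0.0},
    {"x": -0.93,"y": -0.23,"z": 0.0,"rx": 0.0,"ry": 0.0,"rz": 0.0},
    {"x": -0.7,"y": -0.23,"z": 0.0,"rx": 0.0,"ry": 0.0,"rz": 0.0},
    {"x": -0.4,"y": -0.1,"z": 0.3,"rx": 0.0,"ry": 0.0,"rz": 0.0},
    {"x": 0.0,"y": 0.0,"z": 0.3,"rx": 0.0,"ry": 0.0,"rz": 0.0},
    {"x": 0.0,"y": 0.0,"z": 0.0,"rx": 0.0,"ry": 0.0,"rz": 0.0}
  ]
}}

```text
t: 17.05
ee_pos: [454.0, -195.6, 185.7]
tcp_rot: [-0.001, 0.705, 0.709, 0.003]
contact_force: [-0.1, 0.7, -0.1]
finger_gap: 61.8
```

```bash
python3 look.py w8 spice_mid; python3 - <<'E'
from h import *
c=cam('top'); cv2.imwrite('pics/top8.png',c['frame'])
for k,z in (('salt_mid',73),('spice_mid',52.5),('pocket_a',28),('knob_mid',145)):
  for d in env.landmark_of('top',k): print(k,round(d['conf'],2),atz(c,d['xy'],z).round(1))
w=cv2.imread('pics/w8.png'); t=cv2.resize(c['frame'][150:250,180:280],(300,300),interpolation=3)
cv2.imwrite('pics/m8.png',np.hstack([cv2.resize(w,(500,375)),cv2.copyMakeBorder(t,0,75,0,0,0)]))
E
```

```text
t 17.05 [ 454.  -195.6  185.7] [-0.001  0.705  0.709  0.003] 61.8 [-0.41  0.07 -0.2   1.3   0.01  1.15] [-0.1  0.7 -0.1]
cam [ 455. -120.  330.] [[1.0, -0.0, -0.0], [0.01, 0.96, 0.29], [0.0, -0.29, 0.96]]
spice_jar 0.86 [264.  256.8] [ 440.2 -240.8]
salt_mid 0.68 [549.3 234.2  73. ]
salt_mid 0.44 [ 594.8 -136.3   73. ]
salt_mid 0.34 [555.9  64.7  73. ]
pocket_a 0.86 [581.1 231.1  28. ]
pocket_a 0.67 [567.7  67.7  28. ]
knob_mid 0.51 [579.4 153.2 145. ]
```

View pics/m8.png

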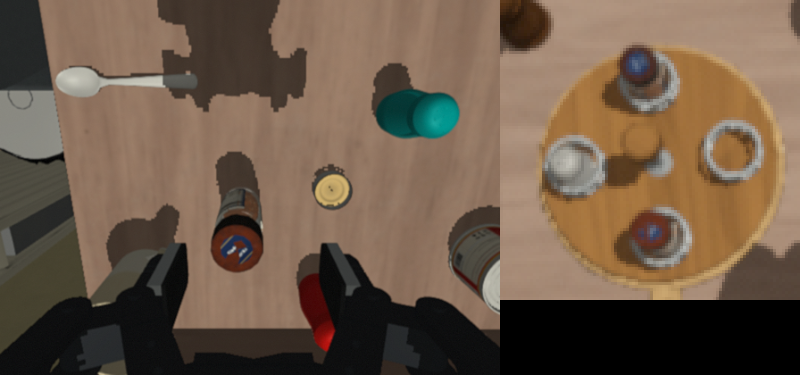

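Shaker stands in the left pocket. The loose jar's cap is at wrist pixel (265,274), the mug handle left of it. Moving over the jar.

Request:
{"name": "drive_tool", "arguments": {
  "deltas": [
    {"x": -0.4,"y": -0.13,"z": 0.1,"rx": 0.0,"ry": 0.0,"rz": 0.0},
    {"x": -0.36,"y": -0.13,"z": 0.4,"rx": 0.0,"ry": 0.0,"rz": 0.0},
    {"x": 0.0,"y": 0.0,"z": 0.4,"rx": 0.0,"ry": 0.0,"rz": 0.0},
    {"x": 0.0,"y": 0.0,"z": 0.1,"rx": 0.0,"ry": 0.0,"rz": 0.0},
    {"x": 0.0,"y": 0.0,"z": 0.0,"rx": 0.0,"ry": 0.0,"rz": 0.0},
    {"x": 0.0,"y": 0.0,"z": 0.0,"rx": 0.0,"ry": 0.0,"rz": 0.0},
    {"x": 0.0,"y": 0.0,"z": 0.0,"rx": 0.0,"ry": 0.0,"rz": 0.0},
    {"x": 0.0,"y": 0.0,"z": 0.0,"rx": 0.0,"ry": 0.0,"rz": 0.0}
  ],
  "hand": 0.38
}}

```text
t: 18.25
ee_pos: [446.5, -232.2, 140.9]
tcp_rot: [0.004, 0.702, 0.712, 0.005]
contact_force: [-0.5, -1.1, 1.0]
finger_gap: 59.1
```

```bash
python3 look.py w9 spice_mid; python3 - <<'E'
from h import *
c=cam('wrist')
for d in env.regions_of('wrist','spice_jar')[:1]:
    ys,xs=np.nonzero(d['pixels']); print(xs.min(),xs.max(),ys.min(),ys.max())
    # fit cylinder r20.5 h105: minimise silhouette bbox error
    from scipy.optimize import least_squares
    a=np.linspace(0,6.283,60)
    def bb(p):
        P=np.array([proj(c,[p[0]+20.5*np.cos(t),p[1]+20.5*np.sin(t),z]) for t in a for z in (0,105)]); return np.array([P[:,0].min(),P[:,0].max(),P[:,1].min(),P[:,1].max()])
    o=least_squares(lambda p:bb(p)-[xs.min(),xs.max(),ys.min(),ys.max()],[441,-235]); print(o.x.round(1),o.fun.round(1))
E
```

```text
t 18.25 [ 446.5 -232.2  140.9] [0.004 0.702 0.712 0.005] 59.1 [-0.48  0.09 -0.28  1.19  0.01  1.07] [-0.5 -1.1  1. ]
cam [ 445. -156.  285.] [[1.0, -0.01, -0.02], [0.02, 0.95, 0.3], [0.01, -0.3, 0.95]]
spice_mid 0.7 [274.3 226.1] [ 443.  -235.9]
spice_jar 0.73 [270.4 237.7] [ 440.5 -244.3]
237 311 180 288
[ 443.3 -234.2] [-1.6  1.6 -2.2  1.8]
```

Request:
{"name": "drive_tool", "arguments": {
  "deltas": [
    {"x": -0.06,"y": -0.06,"z": 0.0,"rx": 0.1,"ry": 0.0,"rz": 0.0},
    {"x": 0.0,"y": 0.0,"z": 0.4,"rx": 0.0,"ry": 0.0,"rz": 0.0},
    {"x": 0.0,"y": 0.0,"z": 0.5,"rx": 0.0,"ry": 0.0,"rz": 0.0},
    {"x": 0.0,"y": 0.0,"z": 0.5,"rx": 0.0,"ry": 0.0,"rz": 0.0},
    {"x": 0.0,"y": 0.0,"z": 0.2,"rx": 0.0,"ry": 0.0,"rz": 0.0},
    {"x": 0.0,"y": 0.0,"z": 0.0,"rx": 0.0,"ry": 0.0,"rz": 0.0},
    {"x": 0.0,"y": 0.0,"z": 0.0,"rx": 0.0,"ry": 0.0,"rz": 0.0},
    {"x": 0.0,"y": 0.0,"z": 0.0,"rx": 0.0,"ry": 0.0,"rz": 0.0}
  ]
}}

```text
t: 19.3
ee_pos: [443.6, -237.3, 60.6]
tcp_rot: [-0.001, 0.702, 0.712, -0.001]
contact_force: [-0.2, 0.8, 0.0]
finger_gap: 58.6
```

Request:
{"name": "drive_tool", "arguments": {
  "deltas": [
    {"x": 0.03,"y": 0.0,"z": 0.1,"rx": 0.0,"ry": 0.0,"rz": 0.0},
    {"x": 0.0,"y": 0.0,"z": 0.0,"rx": 0.0,"ry": 0.0,"rz": 0.0},
    {"x": 0.0,"y": 0.0,"z": 0.0,"rx": 0.0,"ry": 0.0,"rz": 0.0},
    {"x": 0.0,"y": 0.0,"z": 0.0,"rx": 0.0,"ry": 0.0,"rz": 0.0},
    {"x": 0.0,"y": 0.0,"z": 0.0,"rx": 0.0,"ry": 0.0,"rz": 0.0},
    {"x": 0.0,"y": 0.0,"z": 0.0,"rx": 0.0,"ry": 0.0,"rz": 0.0},
    {"x": 0.0,"y": 0.0,"z": 0.0,"rx": 0.0,"ry": 0.0,"rz": 0.0},
    {"x": 0.0,"y": 0.0,"z": 0.0,"rx": 0.0,"ry": 0.0,"rz": 0.0}
  ],
  "hand": -1
}}

```text
t: 20.1
ee_pos: [444.7, -236.2, 57.4]
tcp_rot: [0.001, 0.702, 0.712, -0.001]
contact_force: [-0.7, 0.5, -1.8]
finger_gap: 40.0
```

Request:
{"name": "drive_tool", "arguments": {
  "deltas": [
    {"x": 0.0,"y": 0.0,"z": -0.4,"rx": 0.0,"ry": 0.0,"rz": 0.0},
    {"x": 0.0,"y": 0.0,"z": -0.9,"rx": 0.0,"ry": 0.0,"rz": 0.0},
    {"x": 0.0,"y": 0.0,"z": -0.9,"rx": 0.0,"ry": 0.0,"rz": 0.0},
    {"x": 0.4,"y": 0.2,"z": -0.7,"rx": 0.0,"ry": 0.0,"rz": -0.05},
    {"x": 0.8,"y": 0.36,"z": 0.0,"rx": 0.0,"ry": 0.0,"rz": -0.05},
    {"x": 0.8,"y": 0.36,"z": 0.0,"rx": 0.0,"ry": 0.0,"rz": 0.0},
    {"x": 0.8,"y": 0.36,"z": 0.0,"rx": 0.0,"ry": 0.0,"rz": 0.0},
    {"x": 0.8,"y": 0.36,"z": 0.0,"rx": 0.0,"ry": 0.0,"rz": 0.0}
  ]
}}

```text
t: 20.9
ee_pos: [523.5, -52.5, 208.2]
tcp_rot: [0.001, 0.701, 0.713, -0.0]
contact_force: [0.6, -0.4, -1.1]
finger_gap: 40.1
```

Request:
{"name": "drive_tool", "arguments": {
  "deltas": [
    {"x": 0.8,"y": 0.36,"z": 0.0,"rx": 0.0,"ry": 0.0,"rz": 0.0},
    {"x": 0.7,"y": 0.36,"z": 0.0,"rx": 0.0,"ry": 0.0,"rz": 0.0},
    {"x": 0.5,"y": 0.25,"z": 0.0,"rx": 0.0,"ry": 0.0,"rz": 0.1},
    {"x": 0.1,"y": 0.1,"z": 0.3,"rx": 0.0,"ry": 0.0,"rz": 0.0},
    {"x": 0.0,"y": 0.0,"z": 0.4,"rx": 0.0,"ry": 0.0,"rz": 0.0},
    {"x": 0.0,"y": 0.0,"z": 0.2,"rx": 0.0,"ry": 0.0,"rz": 0.0},
    {"x": 0.0,"y": 0.0,"z": 0.0,"rx": 0.0,"ry": 0.0,"rz": 0.0},
    {"x": 0.0,"y": 0.0,"z": 0.0,"rx": 0.0,"ry": 0.0,"rz": 0.0}
  ]
}}

```text
t: 21.7
ee_pos: [577.6, 62.4, 159.3]
tcp_rot: [0.001, 0.703, 0.711, -0.001]
contact_force: [-0.2, -0.7, -1.4]
finger_gap: 39.8
```

```bash
cat > al.py <<'E'
from h import *
s=env.state(); e=s['ee_pos']; c=cam('wrist'); cv2.imwrite('pics/al%d.png'%(100*s['t']),c['frame'])
q=s['tcp_rot']; print(e.round(1),'zaxis',R.from_quat([q[1],q[2],q[3],q[0]]).as_matrix()[:,2].round(4))
for d in env.landmark_of('wrist','spice_mid'): print('spice',round(d['conf'],2),atz(c,d['xy'],e[2]-4).round(1))
for d in env.landmark_of('wrist','pocket_a'): print('pocket',round(d['conf'],2),atz(c,d['xy'],28).round(1))
E
python3 al.py
```

```text
[577.6  62.4 159.3] zaxis [-2.0e-04 -1.8e-03 -1.0e+00]
spice 0.84 [579.4  63.9 155.3]
pocket 0.71 [573.5  61.7  28. ]
```

```bash
python3 - <<'E'
import glob
from h import *
c=cam('side'); a=cv2.imread(glob.glob('pics/al*.png')[-1])
p=proj(c,[578,61,80]).astype(int); print(p)
for n in ('pocket_a','spice_mid','salt_mid'):
  for d in env.landmark_of('side',n): print(n,round(d['conf'],2),atz(c,d['xy'],{'pocket_a':28,'salt_mid':73,'spice_mid':155}[n]).round(1))
s=cv2.resize(c['frame'][p[1]-60:p[1]+50,p[0]-60:p[0]+50],(400,400),interpolation=3)
cv2.imwrite('pics/m9.png',np.hstack([a[10:410,100:460],s]))
E
```

```text
[247 185]
pocket_a 0.98 [572.1  63.3  28. ]
spice_mid 0.49 [581.5  68.7 155. ]
salt_mid 0.8 [ 506.9 -324.6   73. ]
salt_mid 0.77 [ 573.6 -137.4   73. ]
```

View pics/m9.png

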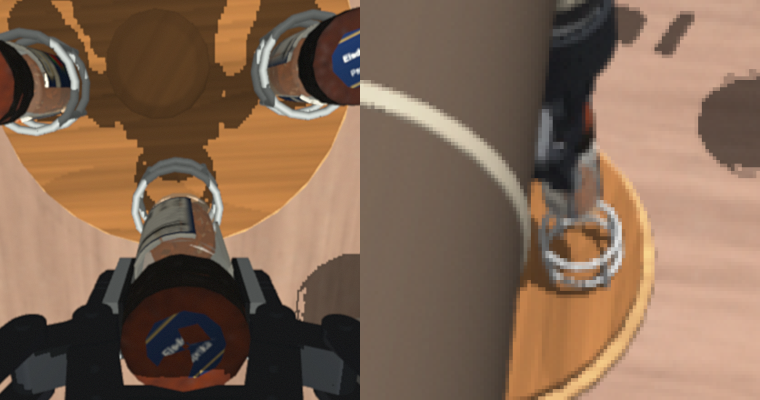

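```bash
python3 - <<'E'
from h import *
c=cam('wrist')
print(atz(c,(233,205),70.5).round(1),atz(c,(323,205),70.5).round(1),atz(c,(278,168),70.5).round(1),atz(c,(278,174),70.5).round(1))
print('jar bottom edges',atz(c,(252,212),103).round(1),atz(c,(318,225),103).round(1))
g=cv2.cvtColor(c['frame'],cv2.COLOR_BGR2HSV)
m=((g[...,1]<60)&(g[...,2]>70)).astype(np.uint8)*255; m[:150]=0;m[250:]=0;m[:,:215]=0;m[:,340:]=0
for y in (185,190,195,200,205,210): x=np.nonzero(m[y])[0]; print(y,x.min() if len(x) else 0,x.max() if len(x) else 0)
E
```

```text
[546.5  73.1  70.5] [606.   73.7  70.5] [576.1  98.1  70.5] [576.1  94.2  70.5]
jar bottom edges [561.7  78.3 103. ] [599.9  70.8 103. ]
185 243 309
190 240 313
195 237 315
200 235 316
205 232 318
210 232 319
```

Request:
{"name": "drive_tool", "arguments": {
  "deltas": [
    {"x": -0.04,"y": -0.09,"z": 0.0,"rx": 0.0,"ry": 0.0,"rz": 0.0},
    {"x": 0.0,"y": 0.0,"z": 0.2,"rx": 0.0,"ry": 0.0,"rz": 0.0},
    {"x": 0.0,"y": 0.0,"z": 0.2,"rx": 0.0,"ry": 0.0,"rz": 0.0},
    {"x": 0.0,"y": 0.0,"z": 0.05,"rx": 0.0,"ry": 0.0,"rz": 0.0},
    {"x": 0.0,"y": 0.0,"z": 0.0,"rx": 0.0,"ry": 0.0,"rz": 0.0},
    {"x": 0.0,"y": 0.0,"z": 0.0,"rx": 0.0,"ry": 0.0,"rz": 0.0},
    {"x": 0.0,"y": 0.0,"z": 0.0,"rx": 0.0,"ry": 0.0,"rz": 0.0},
    {"x": 0.0,"y": 0.0,"z": 0.0,"rx": 0.0,"ry": 0.0,"rz": 0.0}
  ]
}}

```text
t: 22.9
ee_pos: [573.0, 60.8, 135.1]
tcp_rot: [0.001, 0.703, 0.711, -0.0]
contact_force: [0.2, -0.6, -1.5]
finger_gap: 39.6
```

```bash
python3 al.py; python3 - <<'E'
from h import *
c=cam('wrist'); cv2.imwrite('pics/m10.png',cv2.resize(c['frame'][140:360,160:400],(720,600) if 0 else (654,600),interpolation=3))
E
```

```text
[573.   60.8 135.1] zaxis [ 7.0e-04 -1.6e-03 -1.0e+00]
spice 0.75 [573.9  61.9 131.1]
pocket 0.56 [575.9  62.   28. ]
```

View pics/m10.png

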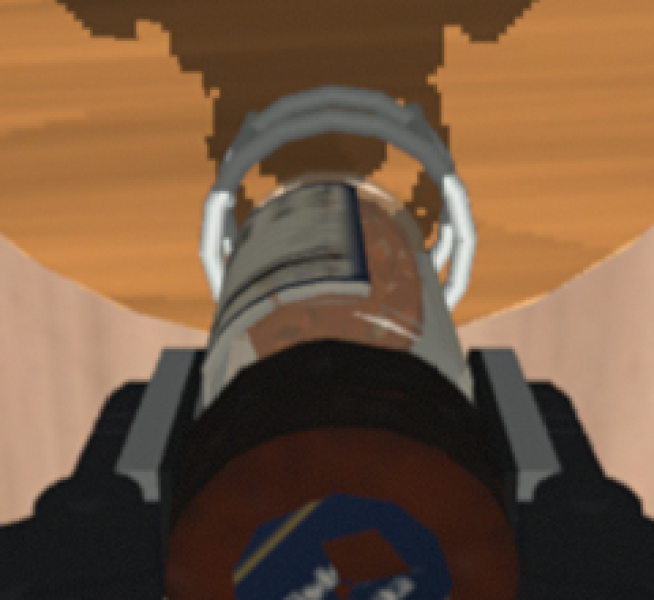

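Ring is centred on column 339 of the crop, jar bottom on about 334: aligned within 1–2 mm. Lowering.

Request:
{"name": "drive_tool", "arguments": {
  "deltas": [
    {"x": 0.0,"y": 0.03,"z": 0.15,"rx": 0.0,"ry": 0.0,"rz": 0.0},
    {"x": 0.0,"y": 0.0,"z": 0.2,"rx": 0.0,"ry": 0.0,"rz": 0.0},
    {"x": 0.0,"y": 0.0,"z": 0.2,"rx": 0.0,"ry": 0.0,"rz": 0.0},
    {"x": 0.0,"y": 0.0,"z": 0.15,"rx": 0.0,"ry": 0.0,"rz": 0.0},
    {"x": 0.0,"y": 0.0,"z": 0.1,"rx": 0.0,"ry": 0.0,"rz": 0.0},
    {"x": 0.0,"y": 0.0,"z": 0.05,"rx": 0.0,"ry": 0.0,"rz": 0.0},
    {"x": 0.0,"y": 0.0,"z": 0.0,"rx": 0.0,"ry": 0.0,"rz": 0.0},
    {"x": 0.0,"y": 0.0,"z": 0.0,"rx": 0.0,"ry": 0.0,"rz": 0.0}
  ]
}}

```text
t: 23.9
ee_pos: [574.0, 60.6, 87.5]
tcp_rot: [0.0, 0.703, 0.711, -0.001]
contact_force: [-0.1, 0.3, -1.4]
finger_gap: 39.8
```

Request:
{"name": "drive_tool", "arguments": {
  "deltas": [
    {"x": 0.0,"y": 0.0,"z": 0.04,"rx": 0.0,"ry": 0.0,"rz": 0.0},
    {"x": 0.0,"y": 0.0,"z": 0.03,"rx": 0.0,"ry": 0.0,"rz": 0.0},
    {"x": 0.0,"y": 0.0,"z": 0.02,"rx": 0.0,"ry": 0.0,"rz": 0.0},
    {"x": 0.0,"y": 0.0,"z": 0.02,"rx": 0.0,"ry": 0.0,"rz": 0.0},
    {"x": 0.0,"y": 0.0,"z": 0.0,"rx": 0.0,"ry": 0.0,"rz": 0.0},
    {"x": 0.0,"y": 0.0,"z": 0.0,"rx": 0.0,"ry": 0.0,"rz": 0.0},
    {"x": 0.0,"y": 0.0,"z": 0.0,"rx": 0.0,"ry": 0.0,"rz": 0.0},
    {"x": 0.0,"y": 0.0,"z": 0.0,"rx": 0.0,"ry": 0.0,"rz": 0.0}
  ]
}}

```text
t: 24.7
ee_pos: [575.4, 60.8, 84.4]
tcp_rot: [0.002, 0.703, 0.711, 0.001]
contact_force: [-0.4, 0.2, 0.6]
finger_gap: 40.2
```

Request:
{"name": "drive_tool", "arguments": {
  "deltas": [
    {"x": 0.0,"y": 0.0,"z": 0.0,"rx": 0.0,"ry": 0.0,"rz": 0.0},
    {"x": 0.0,"y": 0.0,"z": 0.0,"rx": 0.0,"ry": 0.0,"rz": 0.0},
    {"x": 0.0,"y": 0.0,"z": 0.0,"rx": 0.0,"ry": 0.0,"rz": 0.0},
    {"x": 0.0,"y": 0.0,"z": 0.0,"rx": 0.0,"ry": 0.0,"rz": 0.0},
    {"x": 0.0,"y": 0.0,"z": 0.0,"rx": 0.0,"ry": 0.0,"rz": 0.0},
    {"x": 0.0,"y": 0.0,"z": 0.0,"rx": 0.0,"ry": 0.0,"rz": 0.0},
    {"x": 0.0,"y": 0.0,"z": -0.2,"rx": 0.0,"ry": 0.0,"rz": 0.0},
    {"x": 0.0,"y": 0.0,"z": -0.6,"rx": 0.0,"ry": 0.0,"rz": 0.0}
  ],
  "hand": 0.42
}}

```text
t: 25.5
ee_pos: [573.0, 60.6, 121.9]
tcp_rot: [-0.001, 0.703, 0.711, -0.002]
contact_force: [0.6, 0.1, -0.2]
finger_gap: 60.9
```

Request:
{"name": "drive_tool", "arguments": {
  "deltas": [
    {"x": 0.0,"y": 0.0,"z": -0.9,"rx": 0.0,"ry": 0.0,"rz": 0.0},
    {"x": 0.0,"y": 0.0,"z": -0.9,"rx": 0.0,"ry": 0.0,"rz": 0.0},
    {"x": 0.0,"y": 0.0,"z": -0.3,"rx": 0.0,"ry": 0.0,"rz": 0.0},
    {"x": 0.5,"y": -0.05,"z": 0.0,"rx": 0.0,"ry": 0.0,"rz": 0.0},
    {"x": 0.7,"y": -0.05,"z": 0.0,"rx": 0.0,"ry": 0.0,"rz": 0.0},
    {"x": 0.5,"y": -0.05,"z": 0.0,"rx": 0.0,"ry": 0.0,"rz": 0.0},
    {"x": 0.0,"y": 0.0,"z": 0.0,"rx": 0.0,"ry": 0.0,"rz": 0.0},
    {"x": 0.0,"y": 0.0,"z": 0.0,"rx": 0.0,"ry": 0.0,"rz": 0.0}
  ]
}}

```text
t: 26.3
ee_pos: [566.3, 147.8, 243.1]
tcp_rot: [0.003, 0.704, 0.71, 0.003]
contact_force: [0.8, 0.3, -0.2]
finger_gap: 61.0
```

```bash
python3 look.py w11 knob_mid pointer pocket_a salt_mid spice_mid; python3 - <<'E'
from h import *
for n in ('top','side'):
  c=cam(n); cv2.imwrite(f'pics/{n}11.png',c['frame'])
  for k,z in (('salt_mid',73),('spice_mid',80.5),('pointer',33)):
    for d in env.landmark_of(n,k): print(n,k,round(d['conf'],2),atz(c,d['xy'],z).round(1))
a=cv2.imread('pics/w11.png'); t=cv2.resize(cv2.imread('pics/side11.png')[120:270,150:300],(300,300),interpolation=3)
cv2.imwrite('pics/m11.png',np.hstack([cv2.resize(a,(500,375)),cv2.copyMakeBorder(t,0,75,0,0,0)]))
E
```

```text
t 26.3 [566.3 147.8 243.1] [0.003 0.704 0.71  0.003] 61.0 [ 0.26  0.23  0.12  1.44 -0.    1.82] [ 0.8  0.3 -0.2]
cam [566. 224. 387.] [[1.0, -0.01, -0.01], [0.01, 0.95, 0.3], [0.01, -0.3, 0.95]]
knob_mid 0.56 [284.1 218. ] [569.3 146.7]
pointer 0.78 [121.  185.7] [410.3 143.1]
pointer 0.2 [283.4 208.2] [570.1 121. ]
pocket_a 0.94 [288.9 261.2] [576.6  60.6]
pocket_a 0.7 [286.7 217.7] [573.7 109.4]
salt_shaker 0.83 [296.2 388.6] [586.6 -91.3]
salt_shaker 0.8 [273.6  89.5] [560.4 233.7]
spice_mid 0.59 [289.1 283.5] [576.4  47.1]
spice_jar 0.78 [288.  296.3] [575.5  32.4]
top salt_mid 0.63 [ 521.  -323.6   73. ]
top salt_mid 0.54 [ 588.4 -143.9   73. ]
top spice_mid 0.79 [578.7  69.3  80.5]
top pointer 0.81 [411.3 147.8  33. ]
side salt_mid 0.73 [ 517.5 -327.1   73. ]
side salt_mid 0.72 [ 576.1 -141.6   73. ]
side spice_mid 0.72 [584.2  62.8  80.5]
side spice_mid 0.65 [ 655.2 -275.7   80.5]
side pointer 0.63 [416.8 143.2  33. ]
```

View pics/m11.png

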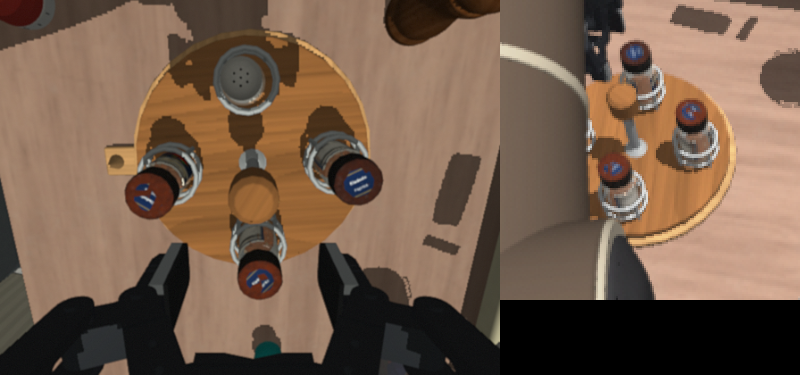

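Both stand upright in their pockets. Now down onto the knob.

Request:
{"name": "drive_tool", "arguments": {
  "deltas": [
    {"x": -0.03,"y": 0.03,"z": 0.3,"rx": 0.06,"ry": 0.0,"rz": 0.0},
    {"x": 0.0,"y": 0.0,"z": 0.6,"rx": 0.0,"ry": 0.0,"rz": 0.0},
    {"x": 0.0,"y": 0.0,"z": 0.6,"rx": 0.0,"ry": 0.0,"rz": 0.0},
    {"x": 0.0,"y": 0.0,"z": 0.4,"rx": 0.0,"ry": 0.0,"rz": 0.0},
    {"x": 0.0,"y": 0.0,"z": 0.2,"rx": 0.0,"ry": 0.0,"rz": 0.0},
    {"x": 0.0,"y": 0.0,"z": 0.0,"rx": 0.0,"ry": 0.0,"rz": 0.0},
    {"x": 0.0,"y": 0.0,"z": 0.0,"rx": 0.0,"ry": 0.0,"rz": 0.0},
    {"x": 0.0,"y": 0.0,"z": 0.0,"rx": 0.0,"ry": 0.0,"rz": 0.0}
  ]
}}

```text
t: 27.9
ee_pos: [568.3, 145.6, 130.1]
tcp_rot: [-0.001, 0.704, 0.71, -0.001]
contact_force: [-0.7, -0.3, 0.2]
finger_gap: 60.6
```

Request:
{"name": "drive_tool", "arguments": {
  "deltas": [
    {"x": 0.0,"y": 0.0,"z": 0.05,"rx": 0.0,"ry": 0.0,"rz": 0.0},
    {"x": 0.0,"y": 0.0,"z": 0.0,"rx": 0.0,"ry": 0.0,"rz": 0.0},
    {"x": 0.0,"y": 0.0,"z": 0.0,"rx": 0.0,"ry": 0.0,"rz": 0.0},
    {"x": 0.0,"y": 0.0,"z": 0.0,"rx": 0.0,"ry": 0.0,"rz": 0.0},
    {"x": 0.0,"y": 0.0,"z": 0.0,"rx": 0.0,"ry": 0.0,"rz": 0.0},
    {"x": 0.0,"y": 0.0,"z": 0.0,"rx": 0.0,"ry": 0.0,"rz": 0.0},
    {"x": 0.0,"y": 0.0,"z": 0.0,"rx": 0.0,"ry": 0.0,"rz": 0.0},
    {"x": 0.0,"y": 0.0,"z": 0.0,"rx": 0.0,"ry": 0.0,"rz": 0.0}
  ],
  "hand": -1
}}

```text
t: 28.7
ee_pos: [567.2, 145.8, 129.3]
tcp_rot: [-0.001, 0.704, 0.71, -0.001]
contact_force: [-0.1, 0.7, -2.1]
finger_gap: 36.6
```

Request:
{"name": "drive_tool", "arguments": {
  "deltas": [
    {"x": 0.0,"y": 0.0,"z": 0.0,"rx": 0.0,"ry": 0.0,"rz": -0.3},
    {"x": 0.0,"y": 0.0,"z": 0.0,"rx": 0.0,"ry": 0.0,"rz": -0.5},
    {"x": 0.0,"y": 0.0,"z": 0.0,"rx": 0.0,"ry": 0.0,"rz": -0.5},
    {"x": 0.0,"y": 0.0,"z": 0.0,"rx": 0.0,"ry": 0.0,"rz": -0.5},
    {"x": 0.0,"y": 0.0,"z": 0.0,"rx": 0.0,"ry": 0.0,"rz": -0.5},
    {"x": 0.0,"y": 0.0,"z": 0.0,"rx": 0.0,"ry": 0.0,"rz": -0.5},
    {"x": 0.0,"y": 0.0,"z": 0.0,"rx": 0.0,"ry": 0.0,"rz": -0.5},
    {"x": 0.0,"y": 0.0,"z": 0.0,"rx": 0.0,"ry": 0.0,"rz": -0.3}
  ]
}}

```text
t: 29.5
ee_pos: [568.0, 146.0, 129.3]
tcp_rot: [-0.001, 0.497, 0.867, 0.0]
contact_force: [0.7, 0.9, -2.5]
finger_gap: 36.4
```

Request:
{"name": "drive_tool", "arguments": {
  "deltas": [
    {"x": 0.0,"y": 0.0,"z": 0.0,"rx": 0.0,"ry": 0.0,"rz": -0.5},
    {"x": 0.0,"y": 0.0,"z": 0.0,"rx": 0.0,"ry": 0.0,"rz": -0.5},
    {"x": 0.0,"y": 0.0,"z": 0.0,"rx": 0.0,"ry": 0.0,"rz": -0.5},
    {"x": 0.0,"y": 0.0,"z": 0.0,"rx": 0.0,"ry": 0.0,"rz": -0.5},
    {"x": 0.0,"y": 0.0,"z": 0.0,"rx": 0.0,"ry": 0.0,"rz": -0.5},
    {"x": 0.0,"y": 0.0,"z": 0.0,"rx": 0.0,"ry": 0.0,"rz": -0.5},
    {"x": 0.0,"y": 0.0,"z": 0.0,"rx": 0.0,"ry": 0.0,"rz": -0.5},
    {"x": 0.0,"y": 0.0,"z": 0.0,"rx": 0.0,"ry": 0.0,"rz": -0.3}
  ]
}}

```text
t: 30.3
ee_pos: [568.6, 146.6, 129.3]
tcp_rot: [-0.0, 0.242, 0.97, 0.0]
contact_force: [-0.0, 0.9, -2.3]
finger_gap: 36.7
```

Request:
{"name": "drive_tool", "arguments": {
  "deltas": [
    {"x": 0.0,"y": 0.0,"z": 0.0,"rx": 0.0,"ry": 0.0,"rz": -0.5},
    {"x": 0.0,"y": 0.0,"z": 0.0,"rx": 0.0,"ry": 0.0,"rz": -0.5},
    {"x": 0.0,"y": 0.0,"z": 0.0,"rx": 0.0,"ry": 0.0,"rz": -0.5},
    {"x": 0.0,"y": 0.0,"z": 0.0,"rx": 0.0,"ry": 0.0,"rz": -0.5},
    {"x": 0.0,"y": 0.0,"z": 0.0,"rx": 0.0,"ry": 0.0,"rz": -0.4},
    {"x": 0.0,"y": 0.0,"z": 0.0,"rx": 0.0,"ry": 0.0,"rz": -0.2},
    {"x": 0.0,"y": 0.0,"z": 0.0,"rx": 0.0,"ry": 0.0,"rz": 0.0},
    {"x": 0.0,"y": 0.0,"z": 0.0,"rx": 0.0,"ry": 0.0,"rz": 0.0}
  ]
}}

```text
t: 31.1
ee_pos: [568.8, 147.1, 129.4]
tcp_rot: [0.0, 0.055, 0.998, -0.001]
contact_force: [-1.0, 0.7, -2.3]
finger_gap: 36.2
```

```bash
python3 look.py w12 pointer salt_mid knob_mid; python3 - <<'E'
from h import *
for n in ('top','side'):
  c=cam(n); cv2.imwrite(f'pics/{n}12.png',c['frame'])
  for k,z in (('salt_mid',73),('spice_mid',80.5),('pointer',33),('knob_mid',145)):
    for d in env.landmark_of(n,k): print(n,k,round(d['conf'],2),d['xy'],atz(c,d['xy'],z).round(1))
a=cv2.imread('pics/w12.png'); t=cv2.resize(cv2.imread('pics/top12.png')[140:290,150:300],(300,300),interpolation=3)
cv2.imwrite('pics/m12.png',np.hstack([cv2.resize(a,(500,375)),cv2.copyMakeBorder(t,0,75,0,0,0)]))
E
```

```text
t 31.1 [568.8 147.1 129.4] [ 0.     0.055  0.998 -0.001] 36.2 [ 0.25  0.26 -0.1   1.21 -0.    0.36] [-1.   0.7 -2.3]
cam [494. 156. 273.] [[0.11, -0.95, -0.3], [0.99, 0.1, 0.03], [-0.0, -0.3, 0.95]]
salt_shaker 0.76 [263.8  77.8] [480.7 145.4]
knob_mid 0.65 [286.  300.9] [569.8 148.4]
top salt_mid 0.65 [383.4, 211.6] [ 519.9 -329.7   73. ]
top salt_mid 0.57 [321.0, 191.5] [ 590.2 -138.7   73. ]
top spice_mid 0.57 [230.8, 174.1] [654.6 145.2  80.5]
top pointer 0.52 [232.5, 230.3] [480.1 148.4  33. ]
side salt_mid 0.85 [322.6, 195.6] [ 582.4 -137.7   73. ]
side salt_mid 0.7 [395.5, 229.7] [ 513.6 -328.6   73. ]
side salt_mid 0.55 [205.3, 215.7] [476.9 152.5  73. ]
side spice_mid 0.65 [223.3, 155.1] [662.4 146.1  80.5]
side pointer 0.51 [375.5, 301.8] [ 334.9 -295.6   33. ]
side knob_mid 0.6 [210.8, 172.1] [564.8 148.  145. ]
```

View pics/m12.png

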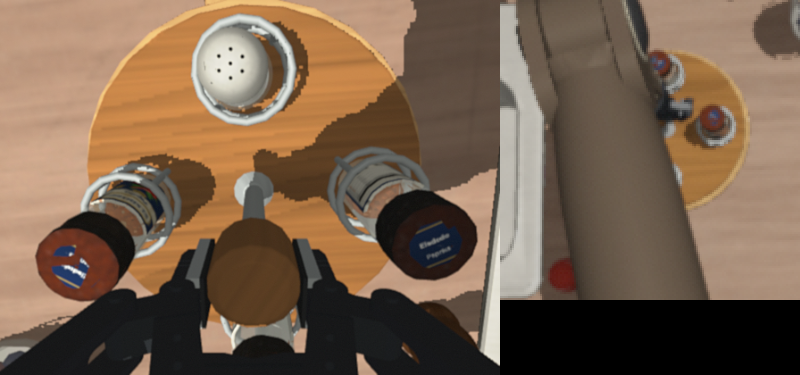

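```bash
python3 - <<'E'
from h import *
c=cam('wrist'); k=1.12
print('ring',atz(c,(244.5*k,70*k),70.5).round(1),'cap',atz(c,(232*k,65*k),108).round(1))
for d in env.landmark_of('wrist','salt_mid')+env.landmark_of('wrist','salt_shaker'): print(d['conf'],d['xy'],atz(c,d['xy'],73).round(1))
for d in env.landmark_of('wrist','pocket_a'): print('p',d['conf'],atz(c,d['xy'],28).round(1))
cv2.imwrite('pics/m13.png',cv2.resize(c['frame'][0:160,180:380],(800,600) if 0 else (750,600),interpolation=3))
E
```

```text
ring [483.1 151.7  70.5] cap [482.4 146.9 108. ]
0.7 [269.6, 84.2] [485.8 149.3  73. ]
```

View pics/m13.png

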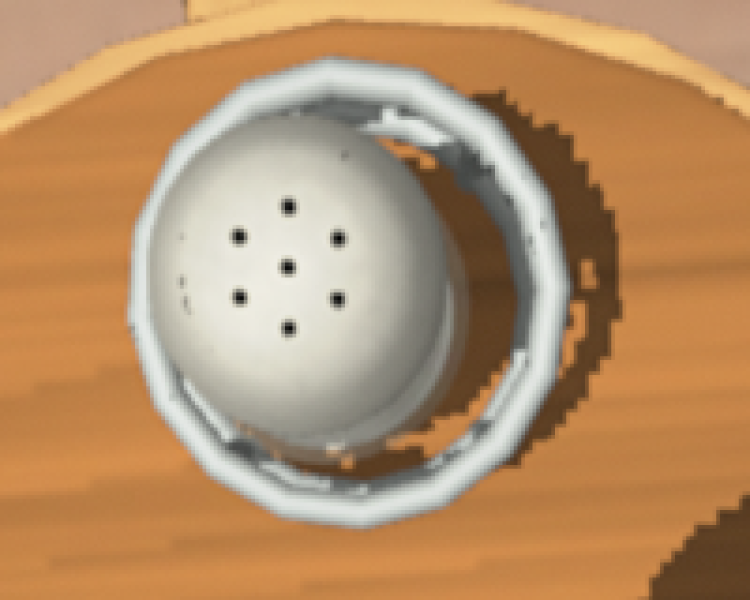

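```bash
python3 - <<'E'
from cell import env
s=env.state(); print(s['t'],s['dq'].round(3),s['finger_gap'],s['contact_force'].round(1)); print(env.job_done())
E
```

```text
32.05 [ 0.001 -0.    -0.    -0.     0.001 -0.002] 36.647866926095126 [-0.4  1.1 -2.4]
the job is handed in; nothing more can be done
None
```

I lowered the salt shaker into the left pocket and the spice jar into the right one. Then I gripped the knob and turned the carousel about 83° counterclockwise, so the shaker stands at the pointer. I handed the job in at about t = 32 s with the knob still gripped; no verdict was given.

**Last checks:**
- **Shaker position:** it sits about 3 mm from the front spot (limit 15 mm).
- **Pockets:** before the turn, pictures showed both things upright in their pockets. After the turn I looked closely only at the shaker; the jar was partly hidden.
- **Stillness and grip:** the arm was still, and the fingers were stopped on the knob at a 36.6 mm opening. I did not measure the grip force or the carousel's own speed.

**Disagreements and misses:**
- The shaker leans toward one side of its wire cage. It is about 3–5 mm off the pocket centre, depending on which estimate I use (limit 10 mm).
- The fixed cameras and the wrist camera disagreed by up to about 10 mm. I relied on the wrist camera for the final positions.
- After the turn, the trained network no longer found the pointer in the wrist view. I used its earlier position and the part of the foot's tongue still visible.

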